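Switch on the cupboard push lights in order

TASK

The battery push lights on the hall bench take their numbers from the order in which they are switched on, ready for fitting under the stairs. With a fingertip, press down lightly on the cap of the large round light, then the square light, then the small round light, so that each cap stays down; leave the long bar light off. Do not pick up or shift the lights, and leave the other things on the bench alone.

Things in the scene. Friction and masses are not known exactly. Their poses are not given: they have to be found in the camera images.
- large_round_light: large round push light, loose on the bench, 250 g: grey plastic housing 94 mm across and 22 mm high, with a white cap 82 mm across at its foot whose flat top (68 mm across) stands 42 mm above the origin when the cap is up. Origin: centre of the underside; z up. Press at the middle of the cap.
- square_light: square push light, loose, 220 g: grey housing 70 x 70 mm, 22 mm high, white square cap 58 x 58 mm, its top 42 mm above the origin when up. Origin: centre of the underside; z up. Press at the middle of the cap.
- small_round_light: small round push light, loose, 160 g: grey housing 60 mm across, 22 mm high, white cap 48 mm across at its foot whose flat top (34 mm across) stands 42 mm above the origin when up. Origin: centre of the underside; z up. Press at the middle of the cap.
- bar_light: long bar push light that must stay off, loose, 220 g: grey housing 44 mm (its x) by 130 mm (its y), 22 mm high, white cap 32 x 118 mm, its top 42 mm above the origin. Origin: centre of the underside; z up.
- large_round_switch (a joint): Large round light: switch under the cap, m pushed down: 0 up (off), on from 0.005, end of travel 0.008. Slides at 3 N, stays where left. The cap rides on it on a soft spring (1.5 N/mm, 8 mm): a push sinks the cap 2 mm, then slides the switch, and past its end the cap still gives. Sinking the cap's top 9 to 14 mm is a good press (3 to 9 N). Let go, the cap stays lower by this value.
- square_switch (a joint): Square light: switch under the cap, m pushed down: 0 up (off), on from 0.005, end of travel 0.008. Slides at 3 N, stays where left. The cap rides on it on a soft spring (1.5 N/mm, 8 mm): a push sinks the cap 2 mm, then slides the switch, and past its end the cap still gives. Sinking the cap's top 9 to 14 mm is a good press (3 to 9 N). Let go, the cap stays lower by this value.
- small_round_switch (a joint): Small round light: switch under the cap, m pushed down: 0 up (off), on from 0.005, end of travel 0.008. Slides at 3 N, stays where left. The cap rides on it on a soft spring (1.5 N/mm, 8 mm): a push sinks the cap 2 mm, then slides the switch, and past its end the cap still gives. Sinking the cap's top 9 to 14 mm is a good press (3 to 9 N). Let go, the cap stays lower by this value.
- bar_switch (a joint): Bar light: the switch under its cap, how far pushed down in m: 0 = up (off), same build as the others. Must not be pressed.
- key_bowl: dark wooden key bowl, 120 mm across, 45 mm high; leave alone. Origin: centre of the underside.
- shoe_brush: shoe brush with black bristles down, 50 mm (its x) by 160 mm (its y), 44 mm high; leave alone. Origin: centre of the underside.
- polish_tin: flat round polish tin, 76 mm across, 28 mm high, black lid 12 mm high on a brass body; leave alone. Origin: centre of the underside.
- light_carton: small cardboard carton, 80 mm (its x) by 110 mm (its y), 45 mm high; leave alone. Origin: centre of the underside.
Things that resemble listed ones, but are neither listed nor needed, are in the scene too. What is shaped like the small_round_light but red is not meant. Leave any pink look-alike of the square_light alone.

How it is judged:
On the way, in this order (a step that is already met when the one before it is completed fails the run):
1. large round light pressed on (value of joint large_round_switch above 0.005 m), for 0.1 s.
2. square light pressed on (value of joint square_switch above 0.005 m), for 0.1 s.
3. small round light pressed on (value of joint small_round_switch above 0.005 m), for 0.1 s.
At the end, for the whole second after the job is handed in: The switches (caps) of the large round, square and small round lights are each down by more than 5 mm and the bar light's by less than 3 mm; every light stands flat on the bench within 20 mm of its starting place and the bystanders are within 30 mm of theirs, all at rest (value of joint each of large_round_switch, square_switch, small_round_switch above 0.005 m and value of joint bar_switch below 0.003 m and distance of each of large_round_light, square_light, small_round_light, bar_light from where it was at the start of the episode below 0.02 m and distance of each of key_bowl, shoe_brush, polish_tin, light_carton from where it was at the start of the episode below 0.03 m and height (world z) of each of large_round_light, square_light, small_round_light, bar_light below 0.008 m and angle between each of large_round_light, square_light, small_round_light, bar_light's own z axis and vertical below 0.1 rad and linear speed of each of large_round_light, square_light, small_round_light, bar_light, key_bowl, shoe_brush, polish_tin, light_carton below 0.02 m/s); the robot touches nothing.
It fails at once if a light is pressed harder than 20 N (contact force between the fingers and large_round_light above 20 N or contact force between the fingers and square_light above 20 N or contact force between the fingers and small_round_light above 20 N or contact force between the fingers and bar_light above 20 N).
It fails at once if a light is lifted more than 8 mm or tipped (height (world z) of any of large_round_light, square_light, small_round_light, bar_light above 0.008 m or angle between any of large_round_light, square_light, small_round_light, bar_light's own z axis and vertical above 0.2 rad).
It fails at once if a light is shifted more than 20 mm (distance of any of large_round_light, square_light, small_round_light, bar_light from where it was at the start of the episode above 0.02 m).
It fails at once if the bar light's switch is pressed 3 mm or more (value of joint bar_switch above 0.003 m).
It fails at once if another thing on the bench is moved more than 30 mm (distance of any of key_bowl, shoe_brush, polish_tin, light_carton from where it was at the start of the episode above 0.03 m).
It also fails if it takes over 48 s, if anything falls off the work surface, if the arm or the gripper's body presses on something with over 40 N, if the wrist force passes 120 N, or if a joint passes its speed limit or range.

ROBOT

A 6-joint arm with a two-finger parallel gripper is mounted at the origin on the work surface. World frame = base frame: x ahead of the robot, y to its left, z up, the work surface at z = 0. Lengths are in m, angles in rad, forces in N, time in s.
With the tool pointing down it reaches from about 0.25 to 0.775 m from the base axis. Payload 8.9 kg.
Tool frame: the origin (TCP) lies between the finger pads; the fingertips stand 14 mm ahead of it and the grasp point (between the pads) lies 5 mm behind it; z points along the fingers, y is the line along which they close (so a half turn about z gives the same grasp; the last joint's range is limited). The gripper opens to 85 mm and grips with 20 to 120 N. Pads are 22 mm wide; open, the fingers measure 114 mm over their backs; the gripper's body (76 mm by 85 mm) begins 54 mm behind the grasp point. The pads swing forward as they close: fully open they stand 13 mm farther back than shut.
Start: joints at [1.005, 0.291, -0.153, 1.127, 0, 1.431], TCP at [0.217, 0.478, 0.245] pointing down, gripper open.
Joint ranges: [-2.52, 2.52], [-0.91, 1.74], [-1.3, 1.37], [-1.96, 2.02], [-1.52, 1.47], [-3.14, 3.14]. Speed limits (rad/s): [2.22, 2.22, 2.79, 3.14, 3.14, 3.14].

INTERFACE

Orientations are given as a unit quaternion [x, y, z, w].
In Python, from station import manip, cams gives the robot as it stands. Calls block until the motion is done:
- manip.goto(position, orientation): joint-space move of the TCP to a pose.
- manip.move_straight(position, rotation=None, rate=0.15, max_force=None): straight line of the TCP; rotation=None keeps the orientation; rate is the mean speed in m/s. With max_force (N) it stops when the force on the tool has changed by that much, and returns True; else False.
- manip.move_joints(angles): joint-space move.
- manip.gripper_to(opening): finger opening in m; the grip force is fixed at half the most; returns when the fingers have stopped.
- manip.wait(seconds).
- manip.solve_ik(position, orientation): joint angles nearest the present ones, or None.
- manip.sense(): the state.
- cams.read_camera(name): name is "scene" or "top"; returns the picture (384x512x3 uint8, red, green, blue); there is no depth.
- cams.get_calibration(name): a dict with "intrinsics" (3x3 intrinsics, pixels), "cam_to_world" (4x4, takes a point from camera to world coordinates). Camera axes: x right, y up, looking along -z (the intrinsics and any distortion apply to the point x, -y, -z); pixel columns grow to the right and rows downward; lengths in m; the calibration is good to about 2 mm. A picture is of the moment at which its call begins. get_calibration takes no time and is no camera call.
A pose or a line that the arm cannot do raises manip.MotionError and nothing moves.
- manip.close_job(): hands the job in; it is judged then, once.
The state is a dict: "t": time; "joint_positions": joint angles; "qd": joint speeds; "joint_efforts": joint torques, N m; "tcp_pos": TCP position; "tcp_rot": TCP orientation; "ft_force": force on the tool from outside, world axes, zero at the start; "wrist_torque": the same for the moment, N m; "finger_gap": finger opening in m; "finger_force": force on a finger pad.
Only numpy, scipy, OpenCV 4.12 (cv2) and the standard library are available. Lean on these libraries where they do the work, as an engineer would, in place of code of your own. Each camera call takes 0.05 s, during which the arm holds its last target. There are 200 camera calls.

## Working session

There is one attempt and no reset: what is moved stays moved. The work goes in short steps, each a Python script; the robot and the scene stay as the last script left them, time stands still between calls to the robot, and variables do not carry over. Pictures are saved under pics/ and viewed, at most 10 in all, crops included, and the job is handed in when it is done.

```bash
mkdir -p pics; python3 - <<'E'
from station import manip,cams
import cv2
for n in("top","scene"):
    im=cams.read_camera(n); cv2.imwrite(f"pics/{n}0.png",cv2.resize(im[:,:,::-1],(800,600),interpolation=cv2.INTER_CUBIC))
    print(cams.get_calibration(n))
s=manip.sense();print(s['t'],s['tcp_rot'],s['finger_gap'])
E
```

```text
{'intrinsics': array([[439.57720099,   0.        , 251.40112731],
       [  0.        , 439.57720099, 188.47531709],
       [  0.        ,   0.        ,   1.        ]]), 'cam_to_world': array([[ 0.01052778,  0.99749135, -0.07000116,  0.47398267],
       [-0.99945148,  0.012695  ,  0.03058732,  0.05263712],
       [ 0.03139926,  0.06964075,  0.99707786,  1.14645081],
       [ 0.        ,  0.        ,  0.        ,  1.        ]])}
{'intrinsics': array([[361.48940592,   0.        , 251.28360262],
       [  0.        , 361.48940592, 192.54566652],
       [  0.        ,   0.        ,   1.        ]]), 'cam_to_world': array([[-0.14104269, -0.55141329,  0.8222228 ,  1.29822244],
       [ 0.9899345 , -0.08835891,  0.11055489,  0.11497924],
       [ 0.01168928,  0.82953968,  0.55832542,  0.54675497],
       [ 0.        ,  0.        ,  0.        ,  1.        ]])}
0.1 [ 2.11754885e-01  9.77322636e-01 -5.40358797e-04 -2.04176223e-04] 0.08510407250421995
```

View pics/top0.png

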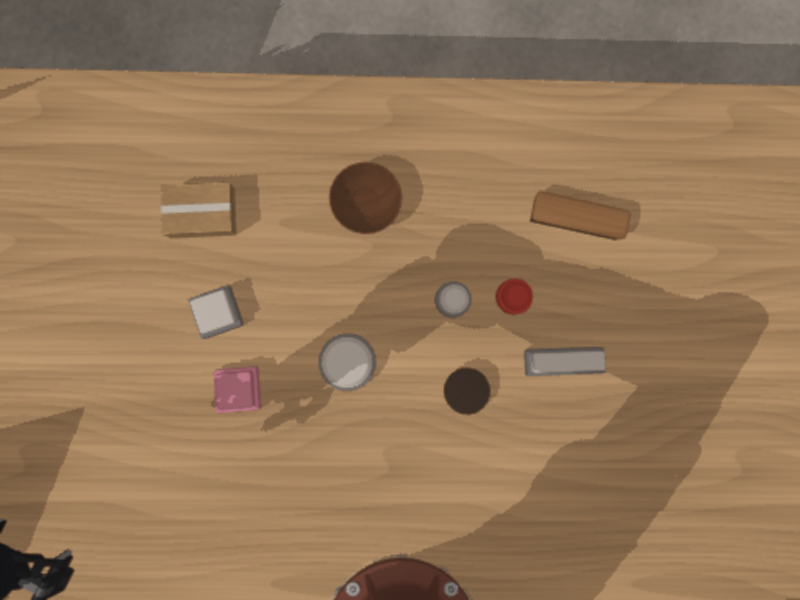

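View pics/scene0.png

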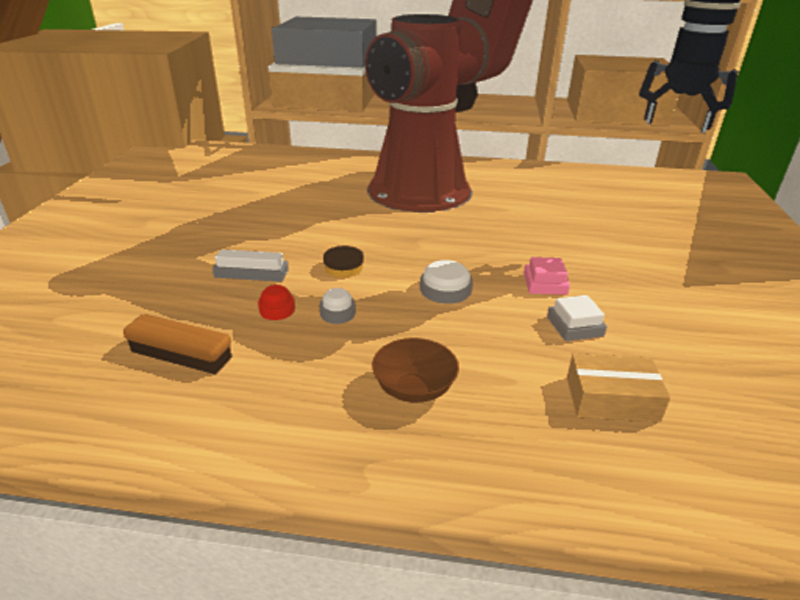

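The top view shows the large round light at (347,361), the square at (214,312) and the small round at (453,299), all in 800x600 pixels. The red one is at (514,296), the pink at (236,390) and the bar at (565,362). In the scene view the same three caps are at about (447,272), (579,311) and (337,299).

```bash
cat > h.py <<'E'
import numpy as np
from station import manip,cams
def world(n,u,v,z=0.042):
    c=cams.get_calibration(n);K=c['intrinsics'];T=c['cam_to_world']
    d=np.linalg.solve(K,[u/1.5625,v/1.5625,1]);d=T[:3,:3]@(d*[1,-1,-1]);o=T[:3,3]
    return o+d*(z-o[2])/d[2]
P={k:world("top",*p) for k,p in dict(large=(347,361),square=(214,312),small=(453,299)).items()}
E
python3 - <<'E'
from h import *
import cv2
S=dict(large=(447,272),square=(579,311),small=(337,299))
for k in P: print(k,P[k],world("scene",*S[k]))
q=manip.sense()['tcp_rot']
manip.gripper_to(0.0)
x,y,_=P['large']
manip.goto([x,y,0.11],q)
s=manip.sense();print(s['t'],s['tcp_pos'],s['finger_gap'],s['ft_force'])
cv2.imwrite("pics/s1.png",cv2.resize(cams.read_camera("scene")[100:260,200:413,::-1],(800,600),interpolation=cv2.INTER_CUBIC))
E
```

```text
large [0.44402043 0.0909007  0.042     ] [0.45115586 0.09558721 0.042     ]
square [0.51986447 0.30410932 0.042     ] [0.53683713 0.307946   0.042     ]
small [ 0.54545757 -0.07864867  0.042     ] [ 0.56374945 -0.07390615  0.042     ]
2.575 [0.44420734 0.09158272 0.11024883] 4.333840248764579e-05 [-0.14760925 -0.42885662  0.41806113]
```

View pics/s1.png

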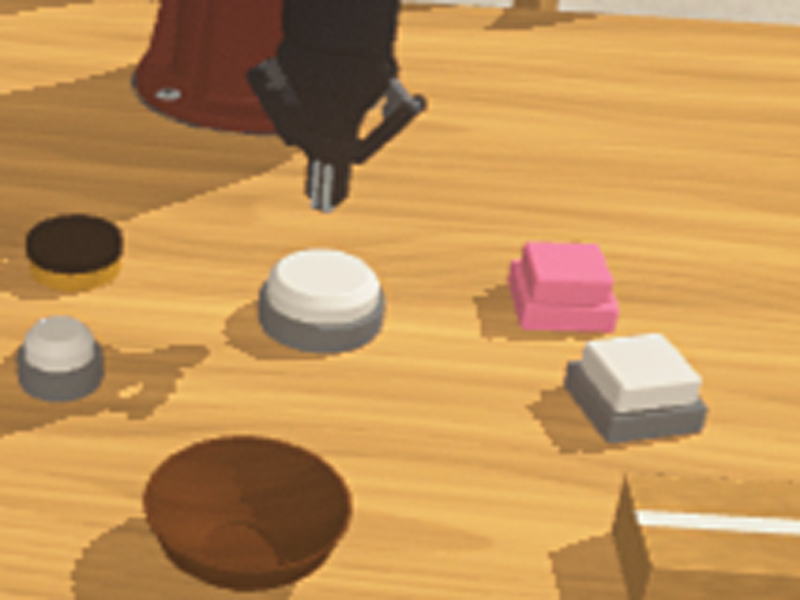

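The crop shows the closed fingertips at (325,208), straight above the large cap at (325,275). The square cap's top centre is at (641,368) and the small one's at (62,330). The two cameras differ by up to 17 mm in x, so I'll check both against the known tip position.

```bash
python3 - <<'E'
from h import *
import cv2
def proj(n,p):
    c=cams.get_calibration(n);K=c['intrinsics'];T=c['cam_to_world']
    a=T[:3,:3].T@(np.array(p)-T[:3,3]);a=K@(a*[1,-1,-1]);return a[:2]/a[2]
print("tip obs",200+325*.26625,100+208*.26667,"pred",proj("scene",[.4442,.0916,.096]))
for k,(u,v) in dict(large=(325,275),square=(641,368),small=(62,330)).items():
    U,V=(200+u*.26625)*1.5625,(100+v*.26667)*1.5625
    print(k,world("scene",U,V), "top->scene pred crop",(proj("scene",P[k])-[200,100])/.2665)
# base origin bolts / top image
im=cams.read_camera("top")[:,:,::-1]
cv2.imwrite("pics/t2.png",cv2.resize(im[160:310,100:300],(800,600),interpolation=cv2.INTER_CUBIC))
E
```

```text
tip obs 286.53125 155.46736 pred [286.07032692 155.10375452]
large [0.4470143  0.09655831 0.042     ] top->scene pred crop [317.16343051 272.44462182]
square [0.53277804 0.30871591 0.042     ] top->scene pred crop [630.74198976 356.64152918]
small [ 0.54839469 -0.07523863  0.042     ] top->scene pred crop [ 57.98083635 327.43667305]
```

View pics/t2.png

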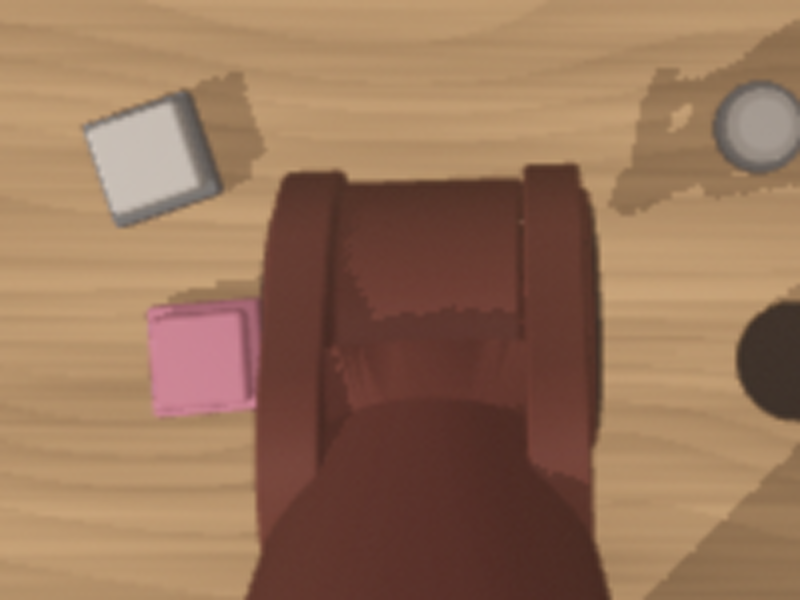

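The scene camera predicts the known tip position to within 0.5 px. I'll press at the mean of the two estimates, which is within about 7 mm at worst and well inside the caps.

```bash
cat >> h.py <<'E'
C=dict(large=(.4460,.0945),square=(.528,.3070),small=(.5475,-.0765))
def press(k):
    x,y=C[k]; q=manip.sense()['tcp_rot']
    manip.move_straight([x,y,.066],rate=.1)
    f0=manip.sense()['ft_force'][2]
    hit=manip.move_straight([x,y,.0445],rate=.02,max_force=10)
    manip.wait(.2); s=manip.sense(); print(k,hit,s['t'],s['tcp_pos'],s['ft_force'][2]-f0)
    manip.move_straight([x,y,.11],rate=.08)
E
python3 - <<'E'
from h import *
import cv2
press('large')
x,y=C['square']; manip.goto([x,y,.09],manip.sense()['tcp_rot'])
s=manip.sense();print(s['t'],s['tcp_pos'])
cv2.imwrite("pics/s3.png",cv2.resize(cams.read_camera("scene")[100:260,200:413,::-1],(800,600),interpolation=cv2.INTER_CUBIC))
E
```

```text
large False 4.6917 [0.4461387  0.09450087 0.04461724] 5.844298610681765
6.5667 [0.5274789  0.30585926 0.08965475]
```

View pics/s3.png

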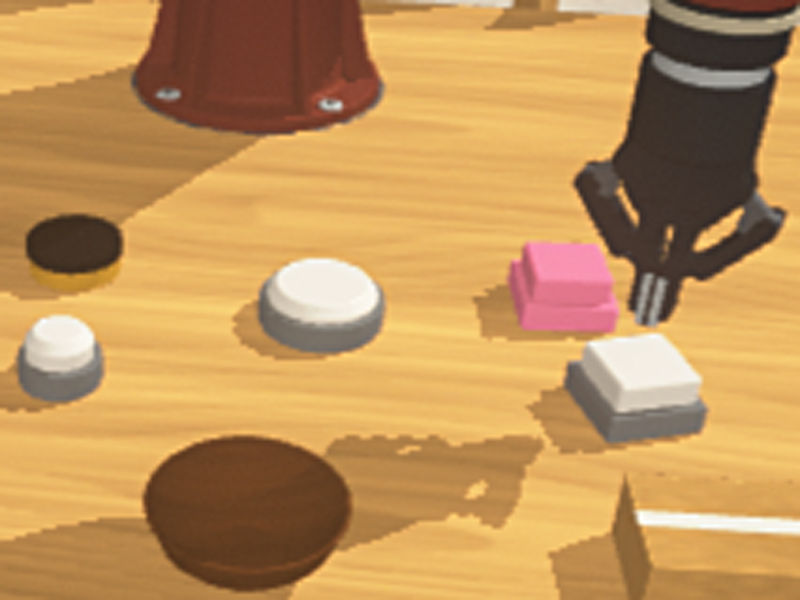

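The large cap now sits lower (top from about row 275 to 288), and the 5.8 N matches the expected spring force. The tip at (650,320) is above the square cap (641,368). Pressing the square and then the small round light.

```bash
python3 - <<'E'
from h import *
import cv2
press('square')
x,y=C['square']; manip.move_straight([x,y,.15],rate=.15)
x,y=C['small']; manip.goto([x,y,.15],manip.sense()['tcp_rot'])
press('small')
manip.move_straight([x,y,.2],rate=.15)
manip.goto([.25,.40,.25],manip.sense()['tcp_rot'])
manip.wait(.3)
s=manip.sense();print(s['t'],s['tcp_pos'],s['ft_force'])
cv2.imwrite("pics/s4.png",cv2.resize(cams.read_camera("scene")[100:260,200:413,::-1],(800,600),interpolation=cv2.INTER_CUBIC))
cv2.imwrite("pics/t4.png",cv2.resize(cams.read_camera("top")[:,:,::-1],(800,600)))
E
```

```text
square False 8.4333 [0.52806169 0.30706746 0.04460089] 4.44561647391373
small False 13.6667 [ 0.54760443 -0.07651577  0.04461439] 3.824383110107756
17.7167 [0.25030535 0.39983186 0.2499381 ] [ 0.05440871 -0.68002953 -0.22871551]
```

View pics/s4.png

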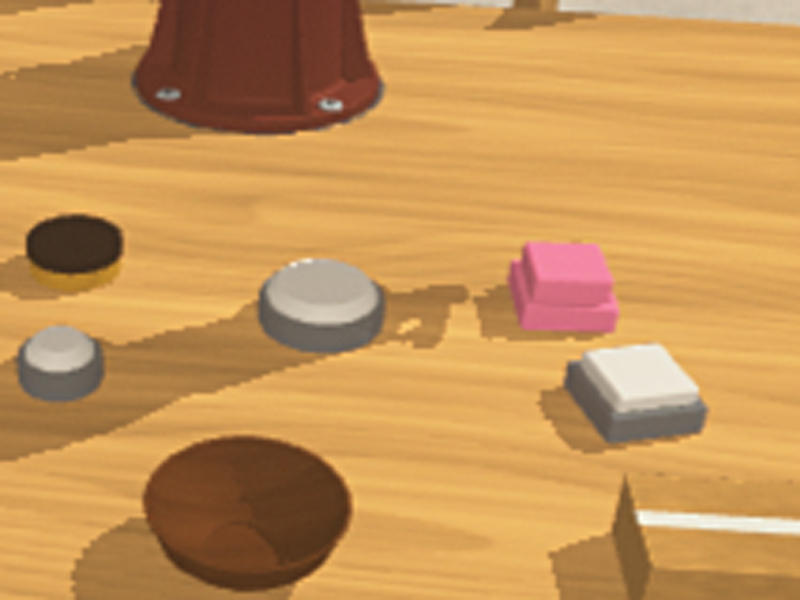

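View pics/t4.png

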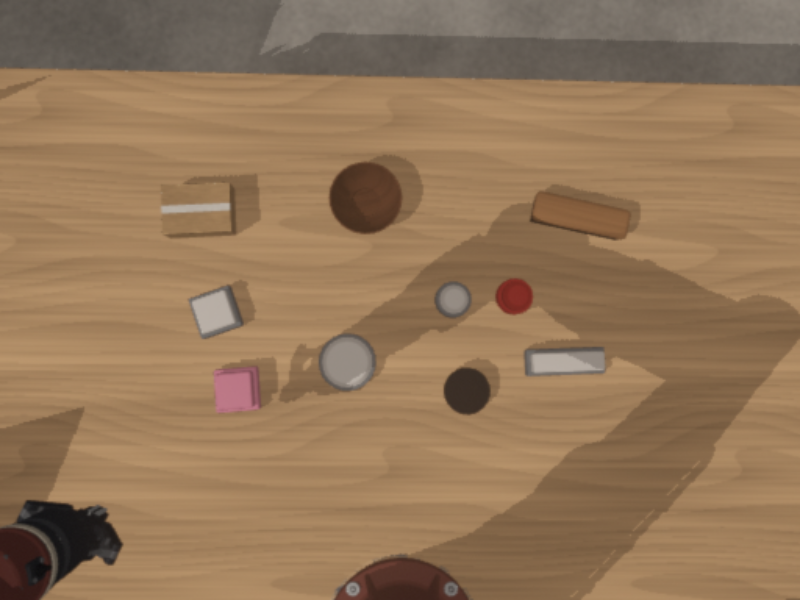

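All three caps now sit 9–10 crop px lower, which is about 8 mm. Nothing has shifted in the top view, and the bar light is untouched.

```bash
python3 -c "
from station import manip
print(manip.close_job())"
```

```text
the job is handed in; nothing more can be done
None
```

I pressed the large round, square and small round lights in that order; in the pictures all three caps stay down about 8 mm, the bar light and everything else look unmoved, and the job is handed in (no verdict was returned).

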